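Snap the blue and yellow tool-bit cases shut

TASK

Put the carver's bench in order: press the lids of the blue and the yellow tool-bit cases all the way down until the catch snaps and holds each of them shut. Leave the red case standing open and do not shift the file lying on the bench, they are still in use.

Things in the scene. Friction and masses are not known exactly. Their poses are not given: they have to be found in the camera images.
- blue_lid: Blue lid, 114 x 90 x 4 mm, of a grey case screwed to the bench, files inside. Origin: mid hinge line (edge far from the robot), plate underside, 31 mm above the bench. x: from lip to hinge (plate at x -114 to 0, latch tab to -120); y: along hinge; z: out of upper face. Shut = level; opening turns it about +y, lip up. Black press pad 28 x 44 mm centred at x -85, y 0, surface z +6.
- yellow_lid: Yellow lid of a second case, same make, gravers inside; sizes, origin, axes, pad as blue_lid. All lids start 0.45 to 0.75 rad open. The hinge is lightly sprung: let go too early, the lid rises to about 0.35 rad. The catch resists over the last 0.08 rad; pressing past it takes about 5 to 8 N at the pad, then the lid is held level on a firm stop, pad 37 mm above the bench.
- red_lid: Red lid of a third, empty case of the same make; sizes, origin, axes, pad, hinge and catch as the other two (case 110 mm deep, 90 mm wide, 30 mm high). It starts open and is to stay open.
- file: Loose flat file lying on the bench beyond the cases, roughly along y: dark steel blade 120 mm long, 18 mm wide; brown wooden handle 85 mm long, 22 mm wide, 18 mm high. Origin on the bench under the file, between blade and handle; x along the file to the blade's tip (blade to +110 mm, handle to -112 mm).
Mind the look-alikes: they are no part of the job. What is shaped like the part that bears blue_lid but green, pink or turquoise is not meant.

How it is judged (in metres and radians):
At the end, for the whole second after the job is handed in: The blue and the yellow lids are held shut by their catches, level within 0.035 rad (2 degrees) and at rest, and the red lid is still open by more than 0.25 rad (angle between each of blue_lid, yellow_lid's own z axis and vertical below 0.035 rad and angular speed of each of blue_lid, yellow_lid below 0.1 rad/s and angle between red_lid's own z axis and vertical above 0.25 rad); the robot touches nothing.
It fails at once if the red lid is pressed below 0.25 rad (angle between red_lid's own z axis and vertical below 0.25 rad).
It fails at once if the file is shifted by more than 20 mm (distance of file from where it was at the start of the episode above 0.02 m).
It also fails if it takes over 38 s, if anything falls off the work surface, if the arm or the gripper's body presses on something with over 40 N, if the wrist force passes 120 N, or if a joint passes its speed limit or range.

ROBOT

A 6-joint arm with a two-finger parallel gripper is mounted at the origin on the work surface. World frame = base frame: x ahead of the robot, y to its left, z up, the work surface at z = 0. Lengths are in mm, angles in rad, forces in N, time in s.
With the tool pointing down it reaches from about 325 to 1000 mm from the base axis. Payload 5.1 kg.
Tool frame: the origin (TCP) lies midway between the tips of the shut fingers; the grasp point (between the pads) lies 19 mm behind it; z points along the fingers, y is the line along which they close (so a half turn about z gives the same grasp; the last joint's range is limited). The gripper opens to 85 mm and grips with 20 to 120 N. Pads are 22 mm wide; open, the fingers measure 114 mm over their backs; the gripper's body (76 mm by 85 mm) begins 54 mm behind the grasp point. The pads swing forward as they close: fully open they stand 13 mm farther back than shut.
Start: joints at [1.135, 0.124, 1.65, -0, 1.367, -0.083], TCP at [224.612, 609.946, 231.322] pointing down, gripper open.
Joint ranges: [-2.61, 2.61], [-1.02, 2.33], [0.03, 2.71], [-1.35, 4.49], [0.32, 2.68], [-2.91, 2.91]. Speed limits (rad/s): [2.57, 2.57, 3.14, 3.14, 3.14, 3.14].

INTERFACE

Orientations are given as a rotation vector (axis times angle).
In Python, from cell import ctrl, eoat, solver, capture, ticket, finder, telemetry gives the robot as it stands. Calls block until the motion is done:
- ctrl.movep(position, orientation): joint-space move of the TCP to a pose.
- ctrl.line_to(position, rotation=None, speed=150, max_force=None): straight line of the TCP; rotation=None keeps the orientation; speed is the mean speed in mm/s. With max_force (N) it stops when the force on the tool has changed by that much, and returns True; else False.
- ctrl.move_joints(angles): joint-space move.
- eoat.move_gripper(opening): finger opening in mm; the grip force is fixed at half the most; returns when the fingers have stopped.
- ctrl.wait(seconds).
- solver.ik(position, orientation): joint angles nearest the present ones, or None.
- capture(name): name is "scene" or "top" or "wrist"; returns a dict with "pixels" (480x640x3 uint8, red, green, blue), "z_map" (480x640 float32, mm along the optical axis (not along the pixel's ray), 0 where there is no reading), "fov_y" (degrees; the focal length in pixels is half the picture's height over the tangent of half this angle, whatever the lens; pixels are square), "cx", "cy" (the principal point, pixels), "extrinsics" (4x4, takes a point from camera to world coordinates); the wrist camera has in their place "mount" (4x4, takes a point from camera to tool coordinates, whose origin is the TCP and whose axes are the flange's). Camera axes: x right, y down, z forward; pixel columns grow to the right and rows downward; lengths in mm; the calibration is good to about 2 mm. A picture is of the moment at which its call begins: read the wrist's pose just before it.
A pose or a line that the arm cannot do raises ctrl.PlanningError and nothing moves.
- ticket.job_done(): hands the job in; it is judged then, once.
Trained networks look in a picture, given as the dict that the camera call returned (one of the last four; its "shot" number tells which), for a name from the list of things; names that differ only in an ending like _2 or _b are one class to them, and where a whole thing is asked for, a point or a joint stands for the part that bears it (a point fixed in the world has none). Each returns a list of dicts, best first, with "confidence" (0 to 1); they miss things now and then, are a little off and sometimes report something else, mostly with a low value. They report only what shows in the picture. A call takes as long as a camera call. They do not tell look-alikes from the thing itself.
- finder.find_in(picture, name): "bbox" ([left, top, right, bottom] in pixels, round what is visible of it).
Readings, each from a call of its own:
- telemetry.read_t(): time.
- telemetry.read_joint_positions(): joint angles.
- telemetry.read_qd(): joint speeds.
- telemetry.read_joint_torque(): joint torques, N m.
- telemetry.read_tcp_pos(): TCP position.
- telemetry.read_tool_rot(): TCP orientation.
- telemetry.read_force(): force on the tool from outside, world axes, zero at the start.
- telemetry.read_torque(): the same for the moment, N m.
- telemetry.read_opening(): finger opening in mm.
- telemetry.read_grip_force(): force on a finger pad.
Only numpy, scipy, OpenCV 4.12 (cv2) and the standard library are available. Lean on these libraries where they do the work, as an engineer would, in place of code of your own. Each camera call takes 0.05 s, during which the arm holds its last target. There are 200 camera calls.

## Working session

There is one attempt and no reset: what is moved stays moved. The work goes in short steps, each a Python script; the robot and the scene stay as the last script left them, time stands still between calls to the robot, and variables do not carry over. Pictures are saved under pics/ and viewed, at most 10 in all, crops included, and the job is handed in when it is done.

```bash
mkdir -p pics; cat > h.py <<'E'
import numpy as np, cv2
from cell import ctrl, eoat, solver, capture, ticket, finder, telemetry
def cloud(p):
    f=240/np.tan(np.radians(p["fov_y"])/2); z=p["z_map"].astype(float)
    v,u=np.mgrid[:480,:640]
    c=np.stack([(u-p["cx"])/f*z,(v-p["cy"])/f*z,z,np.ones_like(z)],-1)
    return (c@np.array(p["extrinsics"]).T)[...,:3]
E
python3 - <<'E'
from h import *
ps=[]
for n in("scene","top"):
    p=capture(n); np.savez(n,w=cloud(p),px=p["pixels"],z=p["z_map"])
    cv2.imwrite(f"pics/{n}.png",p["pixels"][...,::-1])
    for k in("blue_lid","file"): print(n,k,[(d["bbox"],round(d["confidence"],2)) for d in finder.find_in(p,k)])
print(telemetry.read_t(),telemetry.read_tool_rot())
E
```

```text
scene blue_lid [([117.8, 250.6, 179.9, 278.0], 0.98), ([229.8, 346.2, 297.2, 394.7], 0.93), ([316.6, 301.2, 373.1, 342.9], 0.91), ([248.2, 253.0, 299.4, 311.4], 0.89), ([203.4, 234.0, 257.2, 262.6], 0.74)]
scene file [([404.9, 279.8, 497.3, 315.4], 0.56)]
top blue_lid [([416.0, 324.3, 472.4, 383.3], 0.89), ([347.5, 284.9, 398.4, 340.8], 0.88), ([412.6, 153.8, 469.1, 207.4], 0.79), ([336.2, 144.3, 388.1, 197.1], 0.72), ([360.8, 207.0, 415.3, 248.1], 0.6)]
top file [([255.9, 94.9, 283.7, 168.3], 0.66)]
0.3 [-5.51267219e-01 -3.09269095e+00  1.06208925e-03]
```

View pics/scene.png

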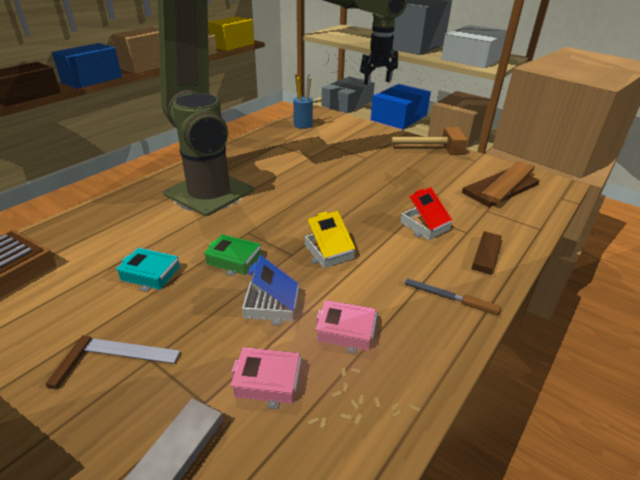

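View pics/top.png

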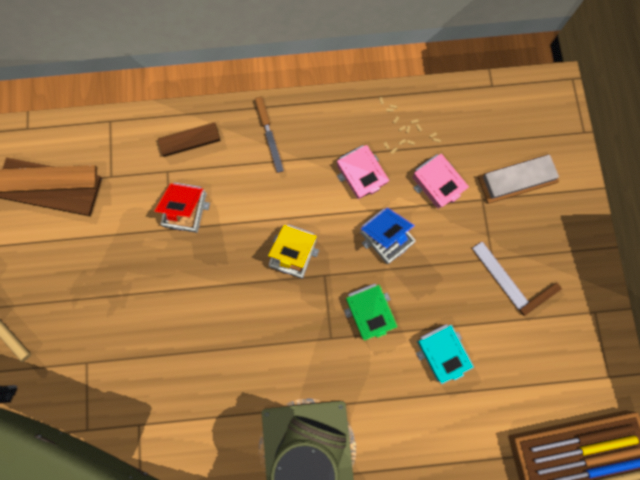

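Scene view: blue lid at about (273,283), yellow (333,235) and red (432,207). Top view: blue (388,228), yellow (294,247), red (181,204). Possible mix-ups, in the top view: green (371,311), turquoise (445,352), pinks (362,171) and (440,180). The file is at (270,135). By colour I choose blue and yellow. Next I fit the lid planes and check the choice in a crop.

```bash
cat > fit.py <<'E'
from h import *
def fit(hue,box,W,px,z):
    l,t,r,b=box
    hsv=cv2.cvtColor(px,cv2.COLOR_RGB2HSV); m=np.zeros(z.shape,bool); m[t:b,l:r]=True
    dh=np.abs(hsv[...,0].astype(int)-hue); m&=(np.minimum(dh,180-dh)<9)&(hsv[...,1]>150)&(hsv[...,2]>60)&(z>0)
    m=cv2.erode(m.astype(np.uint8),np.ones((2,2)))>0
    P=W[m]; P=P[P[:,2]>25]
    Q=P
    for _ in range(8):
        c=Q.mean(0); n=np.linalg.svd(Q-c)[2][2]; n*=np.sign(n[2])
        Q=P[np.abs((P-c)@n)<max(3,2*np.std((Q-c)@n))]
    ey=np.cross([0,0,1],n); ey/=np.linalg.norm(ey)
    ex=np.cross(ey,n)   # lip->hinge (downhill)
    th=np.arccos(n[2])
    x=(Q-c)@ex; y=(Q-c)@ey
    yc=(np.percentile(y,1)+np.percentile(y,99))/2
    # hinge at z=31 underside; upper face at z=31+4cos(th)
    o=c+ey*yc; s=(o[2]-31-4*n[2])/np.sin(th); H=o+ex*s-4*n
    yaw=np.arctan2(ex[1],ex[0])
    print("n",len(Q),"th",round(th,3),"H",H.round(1),"yaw",round(yaw,3),"x rng from hinge",(x.min()-s).round(1),(x.max()-s).round(1),"w",np.ptp(y).round(1),"rms",np.std((Q-c)@n).round(2), "shutpad",(H[:2]-85*ex[:2]/np.hypot(*ex[:2])).round(1))
if __name__=="__main__":
    for n,B in(("scene",dict(blue=(240,250,305,325),yellow=(300,205,360,270),red=(398,180,458,240))),("top",dict(blue=(355,200,420,265),yellow=(262,218,325,282),red=(150,175,212,235)))):
        d=np.load(n+".npz")
        for k,h in(("blue",114),("yellow",26),("red",0)): print(n,k,end=" "); fit(h,B[k],d["w"],d["px"],d["z"])
    s=np.load("scene.npz")["px"][175:330,230:470]; cv2.imwrite("pics/crop.png",cv2.resize(s,None,fx=3,fy=3)[...,::-1])
E
python3 fit.py
```

```text
scene blue n 547 th 0.741 H [ 543.9 -225.9   31. ] yaw 0.584 x rng from hinge -119.9 -3.4 w 81.8 rms 1.03 shutpad [ 473.  -272.8]
scene yellow n 1046 th 0.547 H [530.5 -32.8  31. ] yaw -0.435 x rng from hinge -120.3 -0.4 w 91.3 rms 1.5 shutpad [453.4   3. ]
scene red n 698 th 0.594 H [676.9 248.4  31. ] yaw -0.254 x rng from hinge -116.6 -1.4 w 91.9 rms 1.47 shutpad [594.6 269.7]
top blue n 762 th 0.745 H [ 542.4 -221.1   31. ] yaw 0.58 x rng from hinge -123.4 -7.7 w 84.2 rms 1.43 shutpad [ 471.3 -267.6]
top yellow n 972 th 0.554 H [529.8 -29.8  31. ] yaw -0.437 x rng from hinge -121.0 1.1 w 90.2 rms 1.47 shutpad [452.8   6.2]
top red n 809 th 0.598 H [675.2 249.9  31. ] yaw -0.277 x rng from hinge -121.0 -3.6 w 87.4 rms 1.46 shutpad [593.4 273.2]
```

View pics/crop.png

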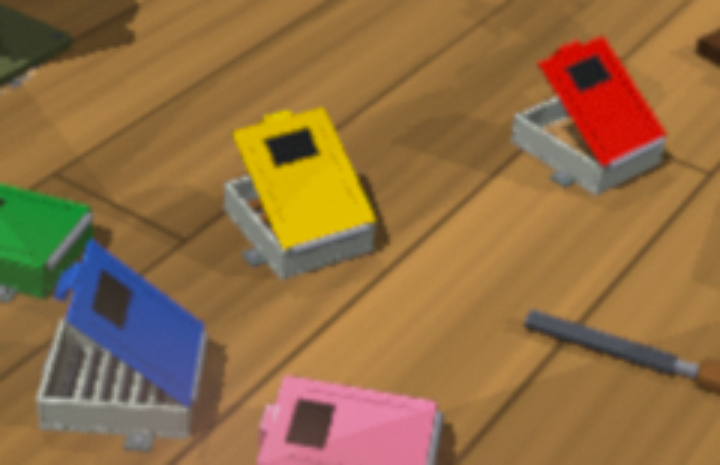

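The crop shows the yellow lid (pad at 291,146), the blue lid (112,299) and the red lid (588,72), all open. The two cameras' fits agree within 5 mm. I'll press along the lids' arcs with shut fingers, yellow first.

```bash
cat > press.py <<'E'
from h import *
from scipy.spatial.transform import Rotation as R
def press(H,yaw,th0):
    H=np.array(H,float); d=np.array([np.cos(yaw),np.sin(yaw)])
    def pt(th,up=0):
        r=-85*np.cos(th)+6*np.sin(th); return [*(H+r*d),31+85*np.sin(th)+6*np.cos(th)+up]
    now=telemetry.read_joint_positions(); best=None
    for k in(0,np.pi):
        rv=(R.from_euler('z',yaw+k)*R.from_euler('x',np.pi)).as_rotvec()
        q=solver.ik(pt(th0,90),rv)
        if q is not None:
            c=np.abs(np.array(q)-now).max()
            if best is None or c<best[0]: best=(c,rv)
    rv=best[1]
    ctrl.movep(pt(th0,90),rv); ctrl.line_to(pt(th0,30))
    for th in np.linspace(th0,0.1,5):
        if ctrl.line_to(pt(th),speed=80,max_force=25): print("stopped at",th,telemetry.read_tcp_pos(),telemetry.read_force()); return
    hit=ctrl.line_to(pt(-0.07),speed=30,max_force=25)
    print("end",hit,telemetry.read_tcp_pos().round(1),telemetry.read_force().round(1))
    p=pt(0); ctrl.line_to([p[0],p[1],190])
    print("t",telemetry.read_t())
E
python3 - <<'E'
from press import *
eoat.move_gripper(0)
press((530.2,-31.3),-0.436,0.55)
p=capture("scene"); cv2.imwrite("pics/s2.png",p["pixels"][...,::-1]); 
from fit import fit
fit(26,(300,205,360,280),cloud(p),p["pixels"],p["z_map"])
E
```

```text
end True [454.1   4.5  36.9] [-3.2  1.2  9.5]
t 7.15
n 754 th 0.004 H [512.5  -5.3  31. ] yaw 0.063 x rng from hinge -100.6 36.8 w 126.8 rms 1.28 shutpad [427.7 -10.7]
```

View pics/s2.png

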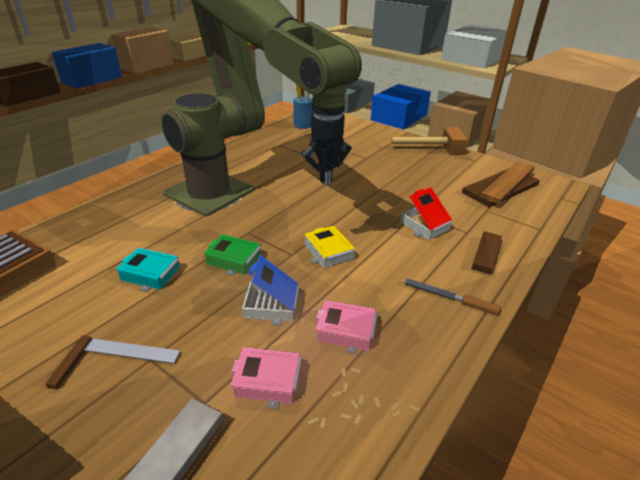

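The yellow lid at (330,243) is shut: the fit gives 0.004 rad, and the stop was at 36.9 mm. Blue and red are unchanged. Now blue.

```bash
python3 - <<'E'
from press import *
from fit import fit
press((543.1,-223.5),0.582,0.743)
p=capture("scene"); cv2.imwrite("pics/s3.png",p["pixels"][...,::-1]); W=cloud(p)
for k,h,b in(("blue",114,(235,250,305,325)),("yellow",26,(300,205,360,280)),("red",0,(398,180,458,240))): print(k,end=" "); fit(h,b,W,p["pixels"],p["z_map"])
E
```

```text
end True [ 473.  -270.7   36.9] [-2.5  1.7  8.3]
t 12.5
blue n 992 th 0.003 H [ 496.3 -251.3   31. ] yaw 1.895 x rng from hinge -59.9 44.6 w 119.8 rms 1.24 shutpad [ 523.3 -331.9]
yellow n 740 th 0.002 H [503.8  -2.4  31. ] yaw 0.265 x rng from hinge -94.5 45.0 w 133.9 rms 1.26 shutpad [421.8 -24.7]
red n 697 th 0.596 H [676.4 247.7  31. ] yaw -0.27 x rng from hinge -115.0 -1.2 w 90.6 rms 1.46 shutpad [594.5 270.3]
```

View pics/s3.png

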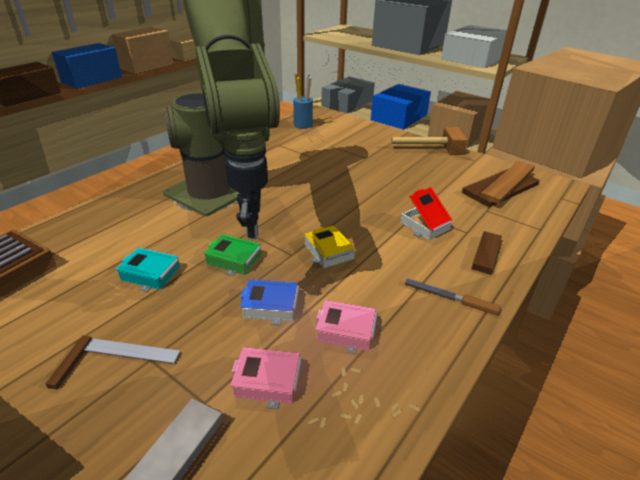

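Blue (270,298) and yellow (330,243) are both level, red (430,208) is still open at 0.6 rad, and the file (450,296) hasn't moved. The arm is clear, so I'll hand in.

```bash
python3 -c "
from cell import ticket
print(ticket.job_done())"
```

```text
the job is handed in; nothing more can be done
None
```

I pressed the blue and yellow lids shut, and after I lifted off, the camera showed both level within 0.004 rad. The red lid is still open at about 0.6 rad, the file hasn't visibly moved, and I handed the job in shortly after 12.5 s; no verdict was returned.

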